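# Put a sample vial back in the dry case and seal its sliding hatch

## Task

Put the amber sample vial that was left out on the desk back into the empty holder in the dry case, standing right down in its well. Then slide the case's hatch along its runners until it is shut against the keeper rail with the rubber gasket squeezed snug, so that it stays sealed when you let go; push by feel and do not crush the gasket. Leave the other two vials and the things lying beside the vial on the desk where they are.

Things in the scene. Friction and masses are not known exactly. Their poses are not given: they have to be found in the camera images.
- case: Dry case, fixed on the desk: white tub 200 mm (its x) by 330 mm (its y), walls and floor 6 mm, rim 82 mm high. Origin: centre of its underside, z up. Aluminium runners along both long sides, tops 99 mm above the desk, inner faces at x = +-88 mm. A grey deck covers the half from y = +15 mm up; the -y half is open. An aluminium keeper rail (22 mm wide, top 99 mm high) lies across the -y end.
- gasket_line (a point): Point on the case at y = -123 mm, 92 mm above the desk: only the MIDDLE of where the gasket's face may lie. The gasket, a black rubber strip, stands 6 mm out of the keeper rail towards +y. The rail sits in slots; its setting differs by up to 8 mm either way and is not measured. The gasket yields about 6 N per mm: snug from 1.5 N on, crushed at 10 N; free travel 5 mm.
- hatch: Sliding hatch: clear pane in an aluminium frame, 172 mm (x) by 160 mm (y) by 5 mm, top 92 mm above the desk. Origin: centre of its underside, axes as the case's. Slides along the case's y only; open, its origin is at y = +62 to +78 mm; it shuts towards -y, leading edge 80 mm ahead of the origin. The runners drag with 6 N (plus 8 N per m/s), which also holds it where it is left.
- hatch_handle (a point): Centre of the top of the hatch's handle: an upright black bar above the hatch's centre, 72 mm long (case x), 12 mm thick (case y), from 92 to 121 mm above the desk. Strong enough to push from behind or to pinch. If the gasket is squeezed harder than 6 N the hatch creeps back, when let go, until it presses with 6 N, and stays.
- vial: The loose amber glass vial with white screw cap that stands out on the desk: body diameter 28 mm up to 46 mm, cap diameter 25 mm from 50 to 61 mm (total height), 35 g. Origin: centre of its underside.
- holder: The empty one of three equal aluminium vial holders fixed on the case's floor in a row along the case's x, 50 mm apart, in the open half; which place is empty changes. Block 42 x 44 mm, 24 mm high, top 30 mm above the desk; round well of diameter 31 mm, 18 mm deep. Origin: centre of its underside, 6 mm above the desk; axes as the case's.
- well (a point): Centre of the floor of the empty well, 12 mm above the desk: where the vial's underside must come.
- vial_b: Another vial like the first, standing in its holder in the case. Leave alone.
- vial_c: A third vial like the first, standing in its holder in the case. Leave alone.
- tape: Roll of grey tape lying on the desk near the vial, outer diameter 58 mm, 19 mm high. Origin: centre of its underside. Leave alone.
- cleaner: White plastic bottle standing on the desk near the vial, diameter 48 mm, 78 mm high. Origin: centre of its underside. Leave alone.

How it is judged:
On the way, in this order (a step that is already met when the one before it is completed fails the run):
1. the vial stands in the empty holder, right down in its well, let go, with the hatch still open (horizontal distance between vial and well below 0.004 m and z of vial in the frame of well below 0.004 m and angle between vial's own z axis and vertical below 0.1 rad and contact force between the fingers and vial below 0.05 N and y of hatch in the frame of case above 0.03 m), for 0.2 s.
2. the hatch is shut with the gasket squeezed snug (1.5 N or more) (contact force between hatch and case above 1.5 N), for 0.3 s.
At the end, for the whole second after the job is handed in: The vial stands upright in the empty holder, its underside within 4 mm of the well's floor and centre; the hatch is at rest against the keeper rail with the gasket pressing on it with 1.5 N or more; all released (horizontal distance between vial and well below 0.004 m and z of vial in the frame of well below 0.004 m and angle between vial's own z axis and vertical below 0.1 rad and contact force between hatch and case above 1.5 N and linear speed of hatch below 0.005 m/s and linear speed of vial below 0.01 m/s); the robot touches nothing.
It fails at once if the gasket is crushed (10 N or more between hatch and keeper rail) (contact force between hatch and case above 10 N).
It fails at once if another vial in the case is lifted, tipped or moved by more than 8 mm (distance of any of vial_b, vial_c from where it was at the start of the episode above 0.008 m).
It fails at once if the tape or the bottle beside the vial is moved by more than 20 mm or tipped (distance of any of tape, cleaner from where it was at the start of the episode above 0.02 m or angle between cleaner's own z axis and vertical above 0.3 rad).
It also fails if it takes over 61 s, if anything falls off the work surface, if the arm or the gripper's body presses on something with over 40 N, if the wrist force passes 120 N, or if a joint passes its speed limit or range.

## Robot

A 7-joint arm with a two-finger parallel gripper is mounted at the origin on the work surface. World frame = base frame: x ahead of the robot, y to its left, z up, the work surface at z = 0. Lengths are in m, angles in rad, forces in N, time in s.
With the tool pointing down it reaches from about 0.35 to 0.9 m from the base axis. Payload 8.1 kg.
Tool frame: the origin (TCP) lies at the very end of the fingers, on their centre line; the grasp point (between the pads) lies 19 mm behind it; z points along the fingers, y is the line along which they close (so a half turn about z gives the same grasp; the last joint's range is limited). The gripper opens to 92 mm and grips with 3 to 60 N. Pads are 19 mm wide; open, the fingers measure 130 mm over their backs; the gripper's body (75 mm by 190 mm) begins 47 mm behind the grasp point.
Start: joints at [-1.308, 0.434, 0.025, 1.573, -0.012, 1.134, -0.075], TCP at [0.224, 0.584, 0.227] pointing down, gripper open.
Joint ranges: [-2.62, 2.62], [-0.44, 2.09], [-1.27, 1.32], [0.08, 2.57], [-1.32, 4.46], [0.12, 2], [-2.74, 2.74]. Speed limits (rad/s): [2.22, 2.22, 3.01, 3.01, 3.14, 3.14, 3.14].

## Interface

Orientations are given as a unit quaternion [w, x, y, z].
In Python, from cell import get_state, read_camera, job gives the robot as it stands.
- The arm moves only by the tool arm_command, never from a script. Its argument "series" is a list of rows, each a list of 2 entries, a list of its own where there are three numbers: the shift along the tool's x, y, z each as a share of 4 cm, from -1 to 1, then the turn, a rotation vector about the tool's x, y, z each as a share of 6 degrees, from -1 to 1. In form: [[[x, y, z], [ax, ay, az]], ...]. A call has 1 to 12 rows; each row shifts and turns the commanded pose from where the row before left it, along the tool's axes as they then stand; what a row does not reach is not made up. A row lasts 1/12 s, in which the tool goes at most 41.7 mm and 7.16 degrees, less where a joint would pass 70% of its speed; a pose out of reach is approached as far as the arm can. A call with a number of a shift or a turn outside -1 to 1 is refused whole. A call with a gripper value outside its range is refused whole. "fingers" is the gripper command: -1 is shut, 1 is fully open, values between are in proportion, set as the call begins (left out, the last holds). The fingers move at their own pace and stop on an object; "grip_force" is the grip in N (left out, the last holds). Time passes only in rows, so rows that do not move let the fingers close. It gives the time, the measured TCP pose, the force, the opening and the grip force at its end, in the units of the state.
- get_state(): the state, without advancing time (a new reading comes with each control period).
- read_camera(name): name is "side" or "top"; returns a dict with "pixels" (420x560x3 uint8, red, green, blue), "fx", "fy", "cx", "cy" (pixels), "origin" and "attitude" of the camera in the world. Camera axes: x right, y down, z forward; pixel columns grow to the right and rows downward; lengths in m; the calibration is good to about 2 mm. A picture is of the moment at which its call begins. There is no depth.
- job.job_done(): hands the job in; it is judged then, once.
The state is a dict: "time_s": time; "qpos": joint angles; "joint_vel": joint speeds; "tau": joint torques, N m; "tool_pos": TCP position; "ee_rot": TCP orientation; "ft_force": force on the tool from outside, world axes, zero at the start; "wrist_torque": the same for the moment, N m; "width": opening from 0.0 (shut) to 1.0 (fully open); "grasp_force": force on a finger pad.
Only numpy, scipy, OpenCV 4.12 (cv2) and the standard library are available. Lean on these libraries where they do the work, as an engineer would, in place of code of your own. Each camera call takes 0.05 s, during which the arm holds its last target. There are 200 camera calls.

## Working session

There is one attempt and no reset: what is moved stays moved. The work goes in short steps, Python scripts to look and compute and a tool call to move; the robot and the scene stay as the last step left them, time stands still between calls to the robot, and variables do not carry over. Pictures are saved under pics/ and viewed, at most 10 in all, crops included, and the job is handed in when it is done.

Besides the shell and the picture viewer there is one more tool, called after "Emit:" in YAML: its name, and indented under it one key for each argument. arm_command: Moves the arm, as the interface text tells. Shift numbers are shares of 4 cm and turn numbers shares of 6 degrees, none past 1 either way. Its arguments: {"type":"object","properties":{"series":{"type":"array"},"fingers":{"type":"number"},"grip_force":{"type":"number"}},"required":["series"]}

```bash
mkdir -p pics; ls
python3 - <<'E'
from cell import get_state, read_camera
import cv2
print(get_state())
for n in("top","side"):
    c=read_camera(n); cv2.imwrite(f"pics/{n}0.png",c["pixels"][:,:,::-1]); c.pop("pixels"); print(n,c)
E
```

```text
pics
{'time_s': 0.0, 'qpos': array([-1.30758819,  0.43524992,  0.02498542,  1.57408247, -0.01160702,
        1.13399451, -0.07508943]), 'joint_vel': array([ 1.32784317e-03, -5.58390751e-04,  6.42232749e-05,  2.78809823e-03,
        2.31743917e-03,  3.19862018e-04,  3.92096551e-04]), 'tau': array([-1.03763716e-03, -6.67860174e+01,  9.84035097e-01, -3.14463723e+01,
       -6.06264593e-02,  4.28719819e-02,  1.78878272e-04]), 'tool_pos': array([0.22344224, 0.58315367, 0.22593404]), 'ee_rot': array([-7.33339864e-05,  1.81921967e-01,  9.83312649e-01, -7.91148713e-04]), 'ft_force': array([-0.10813752, -0.12952953, -0.51047482]), 'wrist_torque': array([-0.01025141, -0.02209331, -0.01816084]), 'grasp_force': 0.0, 'width': 1.000175152541323}
top {'fx': 530.4604997993864, 'fy': 530.4604997993864, 'cx': 280.85154222141773, 'cy': 212.11219651961272, 'origin': array([ 0.48011171, -0.13773939,  1.26313628]), 'attitude': array([-0.01722788,  0.70995345, -0.70395997,  0.01047146])}
side {'fx': 496.95179708897103, 'fy': 496.95179708897103, 'cx': 287.09178921409904, 'cy': 207.3761004890805, 'origin': array([0.47136827, 0.51338287, 0.72045353]), 'attitude': array([ 0.02089749, -0.0629516 ,  0.91620764, -0.39517586])}
```

View pics/top0.png

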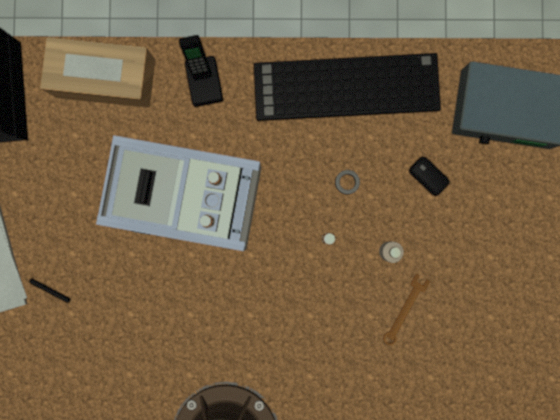

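View pics/side0.png

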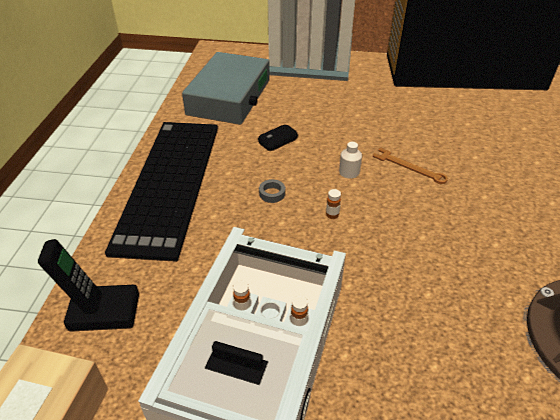

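The top view shows the case with its keeper rail on the right (about (243,205)). The handle is at (145,187), the case vial caps at (215,178) and (207,221), and the empty well between them at (212,200). The loose vial's cap is at (329,239), the tape at (347,182) and the bottle at (392,252). The side view agrees: vial at (334,203), well at (270,308).

```bash
cat > h.py <<'E'
import numpy as np, cv2
from cell import get_state, read_camera
from scipy.spatial.transform import Rotation as R
def rot(q): return R.from_quat(np.r_[q[1:],q[0]])
def ray(c,p,z):
    p=np.asarray(p,float)
    d=rot(c["attitude"]).apply([(p[0]-c["cx"])/c["fx"],(p[1]-c["cy"])/c["fy"],1])
    o=np.asarray(c["origin"]); return o+d*(z-o[2])/d[2]
def proj(c,P):
    v=rot(c["attitude"]).inv().apply(np.asarray(P)-c["origin"])
    return np.array([c["fx"]*v[0]/v[2]+c["cx"],c["fy"]*v[1]/v[2]+c["cy"]])
def blob(c,p,r,f):
    "centroid of mask f(rgb float) component nearest p within radius r"
    x,y=p; im=c["pixels"][y-r:y+r+1,x-r:x+r+1].astype(float)
    n,l,s,ce=cv2.connectedComponentsWithStats(f(im).astype(np.uint8))
    if n<2: return None
    k=1+np.argmin([np.hypot(*(q-r)) - 0.05*a for q,a in zip(ce[1:],s[1:,4])])
    return ce[k]+[x-r,y-r], s[k]
E
python3 - <<'E'
from h import *
c=read_camera("top"); s=read_camera("side")
white=lambda i:(i.min(2)>150)&(i.max(2)-i.min(2)<40)
b=blob(c,(329,239),12,white); print("vial",b,ray(c,b[0],.061))
b=blob(c,(145,187),25,lambda i:i.max(2)<60); print("handle",b,ray(c,b[0],.115))
for p,z in(((392,252),.078),((347,182),.019),((215,178),.073),((207,221),.073),((212,200),.03),
 ((113,138),.09),((259,157),.09),((246,248),.09),((98,225),.09)): print(p,ray(c,p,z).round(4))
cr=cv2.resize(c["pixels"][130:255,90:270],None,fx=4.4,fy=4.4,interpolation=cv2.INTER_CUBIC)
cv2.imwrite("pics/c1.png",cr[:,:,::-1])
cr=cv2.resize(s["pixels"][180:350,180:370],None,fx=3.5,fy=3.5,interpolation=cv2.INTER_CUBIC)
cv2.imwrite("pics/c2.png",cr[:,:,::-1])
E
```

```text
vial (array([329.01538462, 238.2       ]), array([ 8,  7,  9,  9, 65], dtype=int32)) [ 0.4690382  -0.23549403  0.061     ]
handle (array([144.7125 , 186.74375]), array([ 15,   8,  20,  35, 480], dtype=int32)) [0.57784102 0.17008056 0.115     ]
(392, 252) [ 0.4398 -0.3743  0.078 ]
(347, 182) [ 0.6009 -0.2805  0.019 ]
(215, 178) [0.6024 0.0229 0.073 ]
(207, 221) [0.5054 0.0396 0.073 ]
(212, 200) [0.5553 0.035  0.03  ]
(113, 138) [0.6885 0.2498 0.09  ]
(259, 157) [ 0.6483 -0.0767  0.09  ]
(246, 248) [ 0.4461 -0.05    0.09  ]
(98, 225) [0.4941 0.2791 0.09  ]
```

View pics/c1.png

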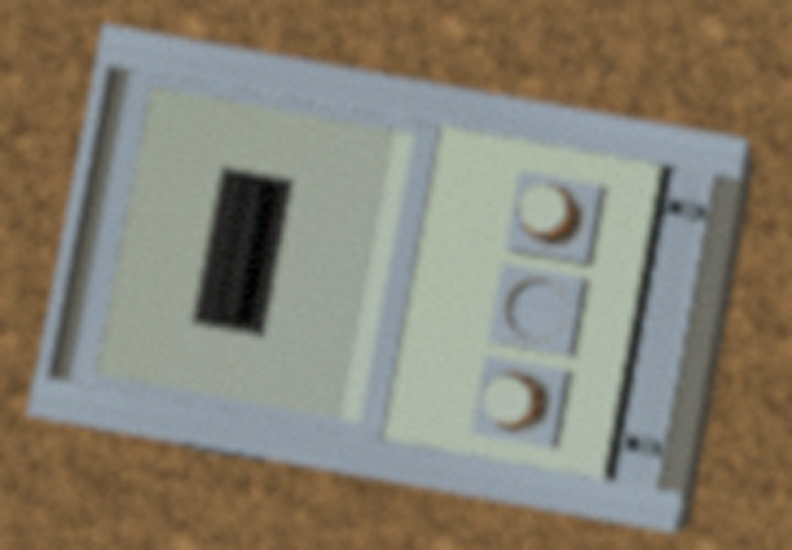

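View pics/c2.png

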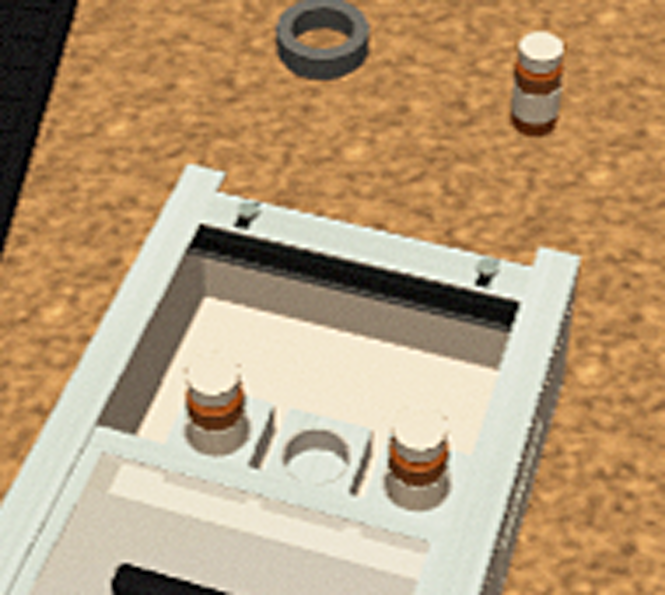

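The top crop shows the hatch frame's front edge at crop x≈425, the empty well at (537,311) and the gasket's dark line from (668,168) to (612,475). The side crop shows the middle holder is the empty one, with the well at (315,458). I'll refine these positions and the case yaw next.

```bash
cat >> h.py <<'E'
def tri(c,p,s,q):
    A=[];b=[]
    for k,u in((c,p),(s,q)):
        o=np.asarray(k["origin"]); d=ray(k,u,0)-o; d/=np.linalg.norm(d); M=np.eye(3)-np.outer(d,d); A.append(M); b.append(M@o)
    X=np.linalg.solve(A[0]+A[1],b[0]+b[1]); return X, [np.linalg.norm(M@X-v) for M,v in zip(A,b)]
def go(target,yaw_y=None):
    "shift in tool axes (shares of 4cm) to target; yaw_y = wanted world angle (deg) of tool y"
    st=get_state(); T=rot(st["ee_rot"]).as_matrix()
    a=np.degrees(np.arctan2(T[1,1],T[0,1])); print("tcp",st["tool_pos"].round(4),"yang",a.round(2),"tilt",(T[:,2]).round(3),"t",st["time_s"],"w",st["width"].round(3))
    if yaw_y is not None:
        print("turn z shares",(-(yaw_y-a)/6).round(2)); T=R.from_euler("z",yaw_y-a,degrees=True).as_matrix()@T
    print("shift shares",(T.T@(np.asarray(target)-st["tool_pos"])/.04).round(3))
E
python3 - <<'E'
from h import *
c=read_camera("top"); s=read_camera("side")
white=lambda t:(lambda i:(i.min(2)>t)&(i.max(2)-i.min(2)<45))
# caps in top: brightness-based, amber mask around
im=c["pixels"].astype(float); print("px cap/holder/floor",im[178,213],im[172,222],im[185,196], "vial cap",im[238,329])
si=s["pixels"].astype(float); print("side cap",si[289,241],si[196,334])
b=blob(s,(334,195),12,white(140)); print("side vial cap",b)
# side vial column extents
# line angles on case: dark gasket edge & handle
m=(im.max(2)<60).astype(np.uint8)
sub=np.zeros_like(m); sub[155:245,222:250]=m[155:245,222:250]
ys,xs=np.nonzero(sub); 
P=np.array([ray(c,(x,y),.093)[:2] for x,y in zip(xs,ys)])
sel=(np.abs(xs-(242-(ys-168)*12.7/70))<4); P=P[sel]
v=cv2.fitLine(P.astype(np.float32),cv2.DIST_HUBER,0,.01,.01).ravel(); print("gasket angle",np.degrees(np.arctan2(v[1],v[0])),v[2:],len(P))
hm=np.zeros_like(m); hm[160:215,128:162]=m[160:215,128:162]
ct=max(cv2.findContours(hm,0,1)[0],key=cv2.contourArea)
bx=cv2.boxPoints(cv2.minAreaRect(ct)); W=np.array([ray(c,p,.115)[:2] for p in bx]); print("handle box",W.round(4).tolist())
# outer case edges vs brown desk: mask non-brown
br=(im[...,0]-im[...,2]<25)&(im.max(2)>100); br=br.astype(np.uint8); z=np.zeros_like(br); z[128:258,90:268]=br[128:258,90:268]
z=cv2.morphologyEx(z,cv2.MORPH_CLOSE,np.ones((15,15)))
ct=max(cv2.findContours(z,0,1)[0],key=cv2.contourArea); r=cv2.minAreaRect(ct); bx=cv2.boxPoints(r)
W=np.array([ray(c,p,.09)[:2] for p in bx]); print("case box",W.round(4).tolist(),W.mean(0)); 
for i in range(4): d=W[(i+1)%4]-W[i]; print(np.hypot(*d).round(4),np.degrees(np.arctan2(d[1],d[0])).round(2))
E
```

```text
px cap/holder/floor [172. 185. 169.] [147. 158. 168.] [175. 184. 165.] vial cap [173. 184. 167.]
side cap [242. 232. 206.] [252. 238. 210.]
side vial cap (array([334.34328358, 192.89552239]), array([ 7,  6, 12,  9, 67], dtype=int32))
gasket angle -9.829539 [ 0.570362   -0.02827601] 44
handle box [[0.5444, 0.1914], [0.6173, 0.1792], [0.6118, 0.1486], [0.539, 0.1609]]
case box [[0.4942, 0.2851], [0.6969, 0.2534], [0.6399, -0.0785], [0.4386, -0.0448]] [0.56738944 0.10380379]
0.2051 -8.9
0.3367 -99.74
0.2042 170.5
0.3345 80.42
```

Run:
```python
from h import *
c=read_camera("top"); s=read_camera("side")
f=lambda i:(i[...,2]-i[...,0]<6)&(i.max(2)>130)&(i[...,0]-i[...,2]<30)
C=[]
for p in((214,178),(207,221)):
    b=blob(c,p,9,f); C.append(ray(c,b[0],.073)); print(b,C[-1].round(4))
print("mid of caps",np.mean(C,0).round(4))
h=lambda i:(i[...,2]-i[...,0]>8)
b=blob(c,(212,200),11,h); print("holder",b,ray(c,b[0],.03).round(4))
print("well side",ray(s,(270.6,310.6),.03).round(4),"top",ray(c,(212,200.7),.03).round(4))
print(tri(c,(212,200.7),s,(270.6,310.6)))
# loose vial: cap top, centre z=.0555 for cap blob in side
print("vial side",ray(s,(334.4,193.5),.0565).round(4), tri(c,(329.0,238.2),s,(334.4,192.9)))
go([0.469,-0.236,0.15],80.5)
```

```text
(array([211.43307087, 176.37007874]), array([  0,   0,  14,  16, 127], dtype=int32)) [0.606 0.031 0.073]
(array([204.91262136, 220.36893204]), array([  2,   2,  11,  14, 103], dtype=int32)) [0.5067 0.0443 0.073 ]
mid of caps [0.5564 0.0377 0.073 ]
holder (array([211.86644951, 199.92508143]), array([  0,   1,  22,  20, 307], dtype=int32)) [0.5555 0.0353 0.03  ]
well side [0.5541 0.0389 0.03  ] top [0.5537 0.035  0.03  ]
(array([0.55431019, 0.03569243, 0.0252898 ]), [np.float64(0.00033926336880070457), np.float64(0.0003392633688008165)])
vial side [ 0.4678 -0.238   0.0565] (array([ 0.46849433, -0.23552117,  0.06026896]), [np.float64(0.000536806668037142), np.float64(0.0005368066680371427)])Traceback (most recent call last):
  File "<stdin>", line 14, in <module>
  File "h.py", line 27, in go
    a=np.degrees(np.arctan2(T[1,1],T[0,1])); print("tcp",st["tool_pos"].round(4),"yang",a.round(2),"tilt",(T[:,2]).round(3),"t",st["time_s"],"w",st["width"].round(3))
                                                                                                                                                 ^^^^^^^^^^^^^^^^^
AttributeError: 'float' object has no attribute 'round'
```

```bash
sed -i 's/st\["width"\].round(3)/st["width"]/' h.py; python3 -c "
from h import *
go([0.469,-0.236,0.15],80.5)"
```

```text
tcp [0.2235 0.5836 0.2266] yang 69.04 tilt [-0. -0. -1.] t 0.4 w 0.9990333674313449
turn z shares -1.91
shift shares [ -9.435 -19.196   1.919]
```

Emit:
arm_command:
  series:
    - [[0, 0, 0], [0, 0, -0.955]]
    - [[0, 0, 0], [0, 0, -0.955]]
    - [[-0.43, -0.87, 0], [0, 0, 0]]
    - [[-0.43, -0.87, 0], [0, 0, 0]]
    - [[-0.43, -0.87, 0], [0, 0, 0]]
    - [[-0.43, -0.87, 0], [0, 0, 0]]
    - [[-0.43, -0.87, 0], [0, 0, 0]]
    - [[-0.43, -0.87, 0], [0, 0, 0]]
    - [[-0.43, -0.87, 0], [0, 0, 0]]
    - [[-0.43, -0.87, 0], [0, 0, 0]]
    - [[-0.43, -0.87, 0], [0, 0, 0]]
    - [[-0.43, -0.87, 0], [0, 0, 0]]
  fingers: 1

```text
time_s: 1.4
tool_pos: [0.336, 0.2103, 0.227]
ee_rot: [0.0, 0.083, 0.997, 0.0]
ft_force: [1.5, -0.0, -0.3]
width: 0.998
grasp_force: 0.0
```

Emit:
arm_command:
  series:
    - [[-0.43, -0.87, 0], [0, 0, 0]]
    - [[-0.43, -0.87, 0], [0, 0, 0]]
    - [[-0.43, -0.87, 0], [0, 0, 0]]
    - [[-0.43, -0.87, 0], [0, 0, 0]]
    - [[-0.43, -0.87, 0], [0, 0, 0]]
    - [[-0.43, -0.87, 0], [0, 0, 0]]
    - [[-0.43, -0.87, 0], [0, 0, 0]]
    - [[-0.43, -0.87, 0], [0, 0, 0]]
    - [[-0.43, -0.87, 0], [0, 0, 0]]
    - [[-0.43, -0.87, 0], [0, 0, 0]]
    - [[0, 0, 0], [0, 0, 0]]
    - [[0, 0, 0], [0, 0, 0]]

```text
time_s: 2.4
tool_pos: [0.448, -0.1621, 0.2268]
ee_rot: [0.0, 0.085, 0.996, -0.001]
ft_force: [-0.7, -0.1, 0.0]
width: 0.999
grasp_force: 0.0
```

```bash
python3 -c "
from h import *
go([0.469,-0.236,0.028],80.5)
c=read_camera('top');cv2.imwrite('pics/c3.png',cv2.resize(c['pixels'][150:330,230:430],None,fx=3,fy=3)[:,:,::-1])"
```

```text
tcp [ 0.448  -0.1621  0.2268] yang 80.23 tilt [ 0.    -0.001 -1.   ] t 2.4 w 0.9986287574186418
turn z shares -0.05
shift shares [-0.822 -1.731  4.971]
```

Emit:
arm_command:
  series:
    - [[-0.41, -0.865, 0], [0, 0, -0.05]]
    - [[-0.41, -0.865, 0], [0, 0, 0]]
    - [[0, 0, 0.9], [0, 0, 0]]
    - [[0, 0, 0.9], [0, 0, 0]]
    - [[0, 0, 0.5], [0, 0, 0]]
    - [[0, 0, 0], [0, 0, 0]]
    - [[0, 0, 0], [0, 0, 0]]

```text
time_s: 3.03
tool_pos: [0.4687, -0.2317, 0.1345]
ee_rot: [-0.001, 0.079, 0.997, 0.001]
ft_force: [-0.3, -0.0, 0.6]
width: 1.001
grasp_force: 0.0
```

```bash
python3 -c "
from h import *
go([0.469,-0.236,0.028],80.5)"
```

```text
tcp [ 0.4687 -0.2317  0.1345] yang 80.89 tilt [-0.002  0.001 -1.   ] t 3.0333 w 1.0014673669712266
turn z shares 0.07
shift shares [-0.031 -0.108  2.661]
```

Emit:
arm_command:
  series:
    - [[-0.03, -0.1, 0.9], [0, 0, 0.03]]
    - [[0, 0, 0.9], [0, 0, 0]]
    - [[0, 0, 0.6], [0, 0, 0]]
    - [[0, 0, 0.26], [0, 0, 0]]
    - [[0, 0, 0], [0, 0, 0]]
    - [[0, 0, 0], [0, 0, 0]]

```text
time_s: 3.53
tool_pos: [0.4708, -0.2374, 0.0298]
ee_rot: [0.001, 0.082, 0.997, -0.0]
ft_force: [0.6, 0.2, 0.2]
width: 1.003
grasp_force: 0.0
```

Emit:
arm_command:
  series:
    - [[0, 0, 0], [0, 0, 0]]
    - [[0, 0, 0], [0, 0, 0]]
    - [[0, 0, 0], [0, 0, 0]]
    - [[0, 0, 0], [0, 0, 0]]
    - [[0, 0, 0], [0, 0, 0]]
    - [[0, 0, 0], [0, 0, 0]]
    - [[0, 0, 0], [0, 0, 0]]
    - [[0, 0, 0], [0, 0, 0]]
  fingers: -1
  grip_force: 10

```text
time_s: 4.2
tool_pos: [0.4696, -0.2373, 0.0283]
ee_rot: [-0.0, 0.082, 0.997, 0.0]
ft_force: [-0.2, -0.3, 0.3]
width: 0.466
grasp_force: 0.0
```

Emit:
arm_command:
  series:
    - [[0, 0, 0], [0, 0, 0]]
    - [[0, 0, 0], [0, 0, 0]]
    - [[0, 0, 0], [0, 0, 0]]
    - [[0, 0, 0], [0, 0, 0]]
    - [[0, 0, 0], [0, 0, 0]]
    - [[0, 0, 0], [0, 0, 0]]

```text
time_s: 4.7
tool_pos: [0.4696, -0.2373, 0.0283]
ee_rot: [-0.0, 0.082, 0.997, 0.0]
ft_force: [0.1, -0.4, -0.3]
width: 0.302
grasp_force: 10.0
```

```bash
python3 -c "
from h import *
go([0.469,-0.236,0.028],80.5)
s=read_camera('side');cv2.imwrite('pics/s1.png',cv2.resize(s['pixels'][130:250,270:400],None,fx=4,fy=4)[:,:,::-1])"
```

```text
tcp [ 0.4696 -0.2373  0.0283] yang 80.62 tilt [-0.  0. -1.] t 4.7 w 0.30162533274387204
turn z shares 0.02
shift shares [0.02  0.03  0.007]
```

View pics/s1.png

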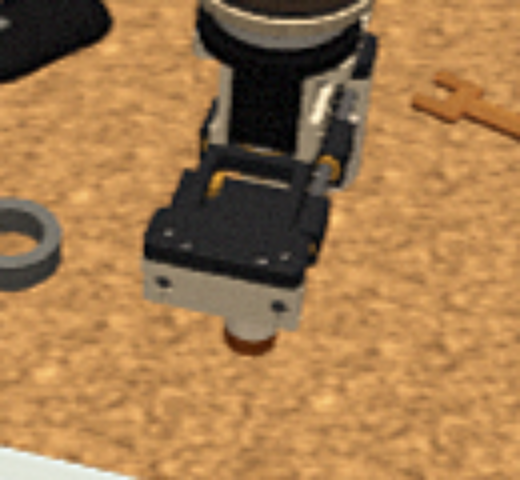

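Gripped at 27.8 mm, which matches the vial's diameter; the view shows its foot at about (332,217) under the fingers. Next I lift it and carry it over.

Emit:
arm_command:
  series:
    - [[0, 0, -0.7], [0, 0, 0]]
    - [[0, 0, -1], [0, 0, 0]]
    - [[0, 0, -1], [0, 0, 0]]
    - [[0, 0, -0.7], [0, 0, 0]]
    - [[0, 0, 0], [0, 0, 0]]

```text
time_s: 5.17
tool_pos: [0.4723, -0.2391, 0.1698]
ee_rot: [0.004, 0.082, 0.997, -0.001]
ft_force: [1.3, 0.6, -1.2]
width: 0.3
grasp_force: 10.0
```

```bash
python3 -c "
from h import *
go([0.5553,0.0337,0.16],80.5)"
```

```text
tcp [ 0.4723 -0.2391  0.1698] yang 80.58 tilt [ 0.008 -0.003 -1.   ] t 5.1667 w 0.30022934490241404
turn z shares 0.01
shift shares [-0.92   7.07   0.245]
```

Emit:
arm_command:
  series:
    - [[-0.115, 0.884, 0], [0, 0, 0]]
    - [[-0.115, 0.884, 0], [0, 0, 0]]
    - [[-0.115, 0.884, 0], [0, 0, 0]]
    - [[-0.115, 0.884, 0], [0, 0, 0]]
    - [[-0.115, 0.884, 0], [0, 0, 0]]
    - [[-0.115, 0.884, 0], [0, 0, 0]]
    - [[-0.115, 0.884, 0], [0, 0, 0]]
    - [[-0.115, 0.884, 0], [0, 0, 0]]
    - [[0, 0, 0], [0, 0, 0]]
    - [[0, 0, 0], [0, 0, 0]]
    - [[0, 0, 0], [0, 0, 0]]

```text
time_s: 6.08
tool_pos: [0.5516, 0.0352, 0.164]
ee_rot: [-0.0, 0.082, 0.997, -0.0]
ft_force: [0.7, -0.8, -0.7]
width: 0.301
grasp_force: 10.0
```

```bash
python3 -c "
from h import *
go([0.5553,0.0337,0.066],80.5)"
```

```text
tcp [0.5516 0.0352 0.164 ] yang 80.62 tilt [-0.001 -0.001 -1.   ] t 6.0833 w 0.30110392345597486
turn z shares 0.02
shift shares [-0.098 -0.02   2.449]
```

Emit:
arm_command:
  series:
    - [[-0.1, -0.02, 0.6], [0, 0, 0.02]]
    - [[0, 0, 0.8], [0, 0, 0]]
    - [[0, 0, 0.6], [0, 0, 0]]
    - [[0, 0, 0.37], [0, 0, 0]]
    - [[0, 0, 0], [0, 0, 0]]
    - [[0, 0, 0], [0, 0, 0]]
    - [[0, 0, 0], [0, 0, 0]]

```text
time_s: 6.67
tool_pos: [0.5564, 0.0332, 0.0706]
ee_rot: [0.001, 0.084, 0.996, -0.0]
ft_force: [-0.3, 0.4, -0.4]
width: 0.3
grasp_force: 10.0
```

```bash
python3 -c "
from h import *
go([0.5553,0.0337,0.04],80.5)
s=read_camera('side');cv2.imwrite('pics/s2.png',cv2.resize(s['pixels'][250:350,210:340],None,fx=6,fy=6,interpolation=cv2.INTER_CUBIC)[:,:,::-1])
p=get_state()['tool_pos']
for z in (p[2]-.0283,p[2]-.0133): print(proj(s,[p[0],p[1],z]))
print('well',proj(s,[.5553,.0337,.03]))"
```

```text
tcp [0.5564 0.0332 0.0706] yang 80.4 tilt [ 0.001 -0.    -1.   ] t 6.6667 w 0.2996728537840855
turn z shares -0.02
shift shares [0.031 0.009 0.765]
[269.4304723  303.24069754]
[269.31116947 297.76480439]
well [270.36977123 307.90585208]
```

View pics/s2.png

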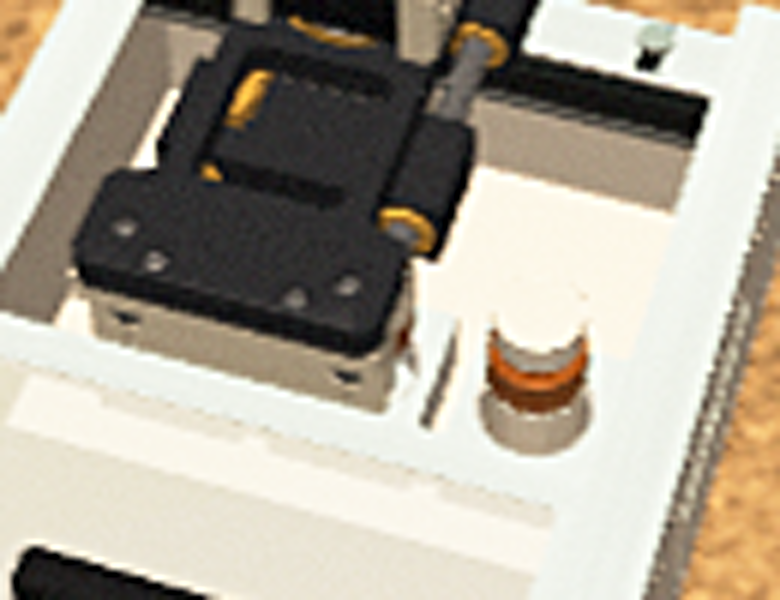

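The gripper body hides the vial here. The neighbour at crop (535,390) and the case are undisturbed. I'll go down by feel.

Emit:
arm_command:
  series:
    - [[0.03, 0.01, 0.1], [0, 0, 0]]
    - [[0, 0, 0.12], [0, 0, 0]]
    - [[0, 0, 0.1], [0, 0, 0]]
    - [[0, 0, 0.08], [0, 0, 0]]
    - [[0, 0, 0], [0, 0, 0]]
    - [[0, 0, 0], [0, 0, 0]]

```text
time_s: 7.22
tool_pos: [0.5552, 0.0351, 0.0535]
ee_rot: [0.0, 0.083, 0.997, 0.0]
ft_force: [2.2, -0.1, -0.3]
width: 0.301
grasp_force: 10.0
```

```bash
python3 -c "
from h import *
for i in range(3): print(get_state()['ft_force'].round(2)); read_camera('top')
go([0.5553,0.0337,0.0405],80.5)"
```

```text
[ 2.22 -0.12 -0.31]
[ 2.89  0.98 -0.09]
[3.12 0.81 0.42]
tcp [0.555  0.0351 0.0536] yang 80.51 tilt [ 0.  0. -1.] t 7.3667 w 0.30384363080651894
turn z shares 0.0
shift shares [-0.014 -0.033  0.327]
```

Emit:
arm_command:
  series:
    - [[-0.02, 0, 0.08], [0, 0, 0]]
    - [[0, 0, 0.08], [0, 0, 0]]
    - [[0, 0, 0.08], [0, 0, 0]]
    - [[0, 0, 0.05], [0, 0, 0]]
    - [[0, 0, 0], [0, 0, 0]]
    - [[0, 0, 0], [0, 0, 0]]

```text
time_s: 7.87
tool_pos: [0.5553, 0.0347, 0.0416]
ee_rot: [-0.0, 0.083, 0.997, -0.0]
ft_force: [2.1, 0.4, -1.4]
width: 0.301
grasp_force: 10.0
```

Emit:
arm_command:
  series:
    - [[0, 0, 0.03], [0, 0, 0]]
    - [[0, 0, 0], [0, 0, 0]]
    - [[0, 0, 0], [0, 0, 0]]

```text
time_s: 8.12
tool_pos: [0.5554, 0.0348, 0.0407]
ee_rot: [-0.0, 0.083, 0.997, -0.0]
ft_force: [1.1, 0.6, -1.6]
width: 0.301
grasp_force: 10.0
```

Emit:
arm_command:
  series:
    - [[0, 0, 0], [0, 0, 0]]
    - [[0, 0, 0], [0, 0, 0]]
    - [[0, 0, 0], [0, 0, 0]]
    - [[0, 0, 0], [0, 0, 0]]
    - [[0, 0, 0], [0, 0, 0]]
    - [[0, 0, 0], [0, 0, 0]]
  fingers: 0

```text
time_s: 8.62
tool_pos: [0.5555, 0.0347, 0.0407]
ee_rot: [-0.0, 0.083, 0.997, 0.0]
ft_force: [-0.6, -0.3, 0.3]
width: 0.499
grasp_force: 0.0
```

Emit:
arm_command:
  series:
    - [[0, 0, -0.4], [0, 0, 0]]
    - [[0, 0, -0.9], [0, 0, 0]]
    - [[0, 0, -1], [0, 0, 0]]
    - [[0, 0, -1], [0, 0, 0]]
    - [[0, 0, -0.7], [0, 0, 0]]
    - [[0, 0, 0], [0, 0, 0]]

```text
time_s: 9.12
tool_pos: [0.5587, 0.0345, 0.2067]
ee_rot: [0.004, 0.083, 0.997, 0.001]
ft_force: [0.6, 0.7, -0.0]
width: 0.499
grasp_force: 0.0
```

```bash
python3 -c "
from h import *
go([0.6,0.23,0.13],80.5)
s=read_camera('side');cv2.imwrite('pics/s3.png',cv2.resize(s['pixels'][250:420,180:370],None,fx=3.5,fy=3.5,interpolation=cv2.INTER_CUBIC)[:,:,::-1])"
```

```text
tcp [0.5587 0.0345 0.2067] yang 80.47 tilt [ 0.009  0.002 -1.   ] t 9.1167 w 0.49917653555502794
turn z shares -0.0
shift shares [-0.195  4.984  1.937]
```

View pics/s3.png

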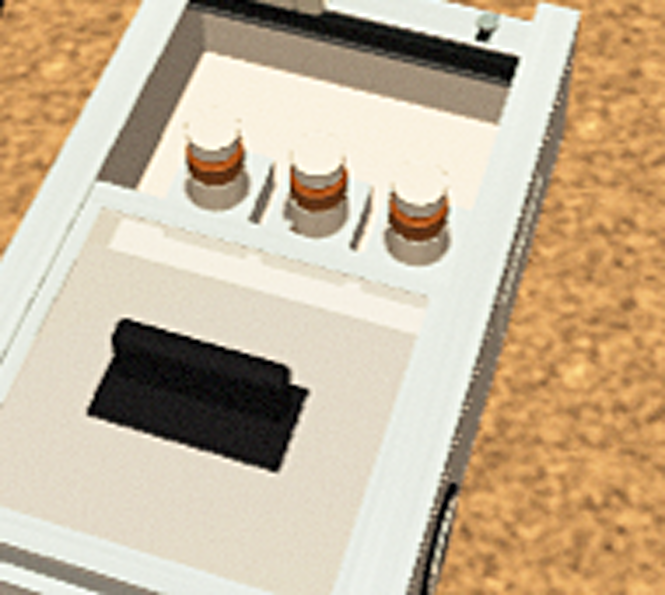

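The vial stands level with its two neighbours (crop (318,190)), and the handle is free at crop (200,355). Next I close the fingers and go behind the handle.

```bash
python3 -c "
from h import *
s=read_camera('side'); print(ray(s,(180+203/3.5,250+348/3.5),.121))
go([0.5855,0.2145,0.107],80.3)"
```

```text
[0.5769207  0.16926416 0.121     ]
tcp [0.5561 0.035  0.2018] yang 80.51 tilt [ 0.002  0.001 -1.   ] t 9.2167 w 0.4996201393560634
turn z shares 0.04
shift shares [0.037 4.545 2.377]
```

Emit:
arm_command:
  series:
    - [[0, 0.6, 0], [0, 0, 0.04]]
    - [[0.01, 0.9, 0], [0, 0, 0]]
    - [[0.01, 0.9, 0], [0, 0, 0]]
    - [[0.01, 0.9, 0], [0, 0, 0]]
    - [[0, 0.8, 0], [0, 0, 0]]
    - [[0, 0.45, 0], [0, 0, 0]]
    - [[0, 0, 0], [0, 0, 0]]
    - [[0, 0, 0], [0, 0, 0]]
    - [[0, 0, 0], [0, 0, 0]]
  fingers: -1
  grip_force: 20

```text
time_s: 9.97
tool_pos: [0.5847, 0.2124, 0.1998]
ee_rot: [-0.001, 0.086, 0.996, -0.001]
ft_force: [-0.9, -0.4, -0.3]
width: 0.009
grasp_force: 0.0
```

Emit:
arm_command:
  series:
    - [[0, 0, 0.6], [0, 0, 0]]
    - [[0, 0, 0.8], [0, 0, 0]]
    - [[0, 0, 0.6], [0, 0, 0]]
    - [[0, 0, 0.35], [0, 0, 0]]
    - [[0, 0, 0], [0, 0, 0]]
    - [[0, 0, 0], [0, 0, 0]]
    - [[0, 0, 0], [0, 0, 0]]
    - [[0, 0, 0], [0, 0, 0]]

```text
time_s: 10.63
tool_pos: [0.5861, 0.214, 0.1083]
ee_rot: [0.001, 0.085, 0.996, 0.001]
ft_force: [-0.2, 0.4, 0.1]
width: 0.01
grasp_force: 0.0
```

```bash
cat >> h.py <<'E'
def feel():
    st=get_state(); T=rot(st["ee_rot"]).as_matrix(); n=np.array([.168,.986,0])
    print("t",st["time_s"],"y along case",(n@(st["tool_pos"]-[.567,.104,0])).round(5),"push N",(n@st["ft_force"]).round(2),"all",st["ft_force"].round(1),"z",st["tool_pos"][2].round(4),"w",st["width"])
E
python3 -c "
from h import *
go([0.5855,0.2145,0.107],80.3); feel()"
```

```text
tcp [0.5861 0.214  0.1083] yang 80.2 tilt [ 0.002  0.001 -1.   ] t 10.6333 w 0.010401115239549936
turn z shares -0.02
shift shares [0.016 0.011 0.032]
t 10.6333 y along case 0.11162 push N 0.36 all [-0.2  0.4  0.1] z 0.1083 w 0.010401115239549936
```

Emit:
arm_command:
  series:
    - [[0, -0.1, 0], [0, 0, 0]]
    - [[0, -0.1, 0], [0, 0, 0]]
    - [[0, -0.1, 0], [0, 0, 0]]
    - [[0, -0.1, 0], [0, 0, 0]]
    - [[0, -0.1, 0], [0, 0, 0]]
    - [[0, -0.1, 0], [0, 0, 0]]
    - [[0, -0.1, 0], [0, 0, 0]]
    - [[0, -0.1, 0], [0, 0, 0]]

```text
time_s: 11.3
tool_pos: [0.5799, 0.1846, 0.107]
ee_rot: [0.0, 0.084, 0.996, 0.001]
ft_force: [1.7, 7.0, -1.5]
width: 0.004
grasp_force: 3.1
```

```bash
python3 -c "
from h import *
feel()"
```

```text
t 11.3 y along case 0.08167 push N 7.15 all [ 1.7  7.  -1.5] z 0.107 w 0.0036523234786888
```

Emit:
arm_command:
  series:
    - [[0, -0.15, 0], [0, 0, 0]]
    - [[0, -0.2, 0], [0, 0, 0]]
    - [[0, -0.2, 0], [0, 0, 0]]
    - [[0, -0.2, 0], [0, 0, 0]]
    - [[0, -0.2, 0], [0, 0, 0]]
    - [[0, -0.2, 0], [0, 0, 0]]
    - [[0, -0.2, 0], [0, 0, 0]]
    - [[0, -0.2, 0], [0, 0, 0]]
    - [[0, -0.15, 0], [0, 0, 0]]
    - [[0, -0.05, 0], [0, 0, 0]]
    - [[0, -0.02, 0], [0, 0, 0]]
    - [[0, 0, 0], [0, 0, 0]]

```text
time_s: 12.3
tool_pos: [0.5678, 0.1141, 0.1069]
ee_rot: [0.0, 0.085, 0.996, 0.001]
ft_force: [0.6, 3.7, -0.3]
width: 0.007
grasp_force: 2.1
```

Run:
```python
from h import *
feel(); go([.56,.1,.107],80.3)
c=read_camera('top'); feel()
cr=cv2.resize(c["pixels"][130:255,90:270],None,fx=4.4,fy=4.4,interpolation=cv2.INTER_CUBIC)
cv2.imwrite("pics/c4.png",cr[:,:,::-1])
```

```text
t 12.3 y along case 0.01008 push N 3.78 all [ 0.6  3.7 -0.3] z 0.1069 w 0.007385429679599618
tcp [0.5678 0.1141 0.1069] yang 80.3 tilt [ 0.001  0.001 -1.   ] t 12.3 w 0.007385429679599618
turn z shares -0.0
shift shares [ 0.133 -0.38  -0.004]
t 12.35 y along case 0.01008 push N 4.73 all [0.5 4.7 0.2] z 0.1069 w 0.004898243264336914
```

View pics/c4.png

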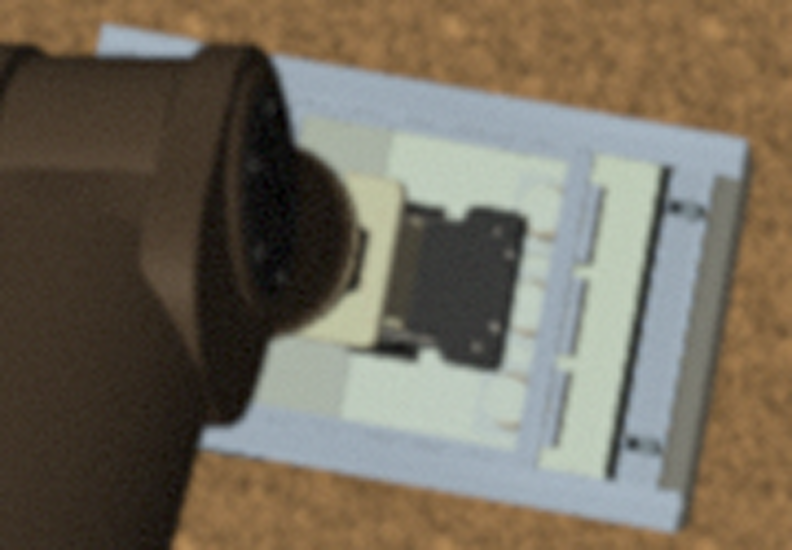

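The hatch's front edge is at crop x≈591 and the gasket's face at about 658, so about 30 mm is left. I'll go another 20 mm quicker, then creep.

Emit:
arm_command:
  series:
    - [[0, -0.12, 0], [0, 0, 0]]
    - [[0, -0.12, 0], [0, 0, 0]]
    - [[0, -0.12, 0], [0, 0, 0]]
    - [[0, -0.08, 0], [0, 0, 0]]
    - [[0, -0.04, 0], [0, 0, 0]]
    - [[0, -0.02, 0], [0, 0, 0]]
    - [[0, -0.02, 0], [0, 0, 0]]
    - [[0, -0.02, 0], [0, 0, 0]]

```text
time_s: 13.02
tool_pos: [0.5642, 0.093, 0.1069]
ee_rot: [0.0, 0.084, 0.996, 0.001]
ft_force: [0.6, 6.0, 0.4]
width: 0.008
grasp_force: 3.0
```

```bash
python3 -c "
from h import *
feel()"
```

```text
t 13.0167 y along case -0.0113 push N 5.98 all [0.6 6.  0.4] z 0.1069 w 0.0075211797304350686
```

Emit:
arm_command:
  series:
    - [[0, -0.02, 0], [0, 0, 0]]
    - [[0, -0.02, 0], [0, 0, 0]]
    - [[0, -0.02, 0], [0, 0, 0]]
    - [[0, -0.02, 0], [0, 0, 0]]

```text
time_s: 13.35
tool_pos: [0.5636, 0.0899, 0.1069]
ee_rot: [0.0, 0.084, 0.996, 0.001]
ft_force: [0.9, 5.9, 0.4]
width: 0.003
grasp_force: 3.0
```

```bash
python3 -c "
from h import *
feel()"
```

```text
t 13.35 y along case -0.01444 push N 5.95 all [0.9 5.9 0.4] z 0.1069 w 0.003223008842028184
```

Emit:
arm_command:
  series:
    - [[0, -0.01, 0], [0, 0, 0]]
    - [[0, -0.01, 0], [0, 0, 0]]
    - [[0, -0.01, 0], [0, 0, 0]]

```text
time_s: 13.6
tool_pos: [0.5634, 0.0887, 0.1069]
ee_rot: [0.0, 0.084, 0.996, 0.001]
ft_force: [1.0, 5.8, -0.0]
width: 0.003
grasp_force: 3.0
```

Emit:
arm_command:
  series:
    - [[0, -0.01, 0], [0, 0, 0]]
    - [[0, -0.01, 0], [0, 0, 0]]
    - [[0, -0.01, 0], [0, 0, 0]]

```text
time_s: 13.85
tool_pos: [0.5632, 0.0876, 0.1069]
ee_rot: [0.0, 0.084, 0.996, 0.001]
ft_force: [0.6, 6.5, 0.8]
width: 0.004
grasp_force: 3.0
```

Emit:
arm_command:
  series:
    - [[0, -0.01, 0], [0, 0, 0]]
    - [[0, -0.01, 0], [0, 0, 0]]
    - [[0, -0.01, 0], [0, 0, 0]]

```text
time_s: 14.1
tool_pos: [0.563, 0.0864, 0.1069]
ee_rot: [0.0, 0.084, 0.996, 0.001]
ft_force: [-0.7, 6.1, 0.9]
width: 0.006
grasp_force: 3.0
```

Emit:
arm_command:
  series:
    - [[0, -0.01, 0], [0, 0, 0]]
    - [[0, -0.01, 0], [0, 0, 0]]
    - [[0, -0.01, 0], [0, 0, 0]]

```text
time_s: 14.35
tool_pos: [0.5628, 0.0852, 0.1069]
ee_rot: [0.0, 0.084, 0.996, 0.001]
ft_force: [0.4, 6.0, -0.2]
width: 0.006
grasp_force: 3.0
```

Emit:
arm_command:
  series:
    - [[0, -0.01, 0], [0, 0, 0]]
    - [[0, -0.01, 0], [0, 0, 0]]
    - [[0, -0.01, 0], [0, 0, 0]]

```text
time_s: 14.6
tool_pos: [0.5626, 0.084, 0.1069]
ee_rot: [0.0, 0.084, 0.996, 0.001]
ft_force: [0.5, 5.1, 0.6]
width: 0.003
grasp_force: 3.0
```

Emit:
arm_command:
  series:
    - [[0, -0.01, 0], [0, 0, 0]]
    - [[0, -0.01, 0], [0, 0, 0]]
    - [[0, -0.01, 0], [0, 0, 0]]

```text
time_s: 14.85
tool_pos: [0.5624, 0.0828, 0.1069]
ee_rot: [0.0, 0.084, 0.996, 0.001]
ft_force: [0.5, 6.2, 0.3]
width: 0.004
grasp_force: 3.0
```

Emit:
arm_command:
  series:
    - [[0, -0.01, 0], [0, 0, 0]]
    - [[0, -0.01, 0], [0, 0, 0]]
    - [[0, -0.01, 0], [0, 0, 0]]

```text
time_s: 15.1
tool_pos: [0.5622, 0.0816, 0.1069]
ee_rot: [0.0, 0.084, 0.996, 0.001]
ft_force: [0.6, 6.4, 0.5]
width: 0.003
grasp_force: 3.0
```

Emit:
arm_command:
  series:
    - [[0, -0.01, 0], [0, 0, 0]]
    - [[0, -0.01, 0], [0, 0, 0]]
    - [[0, -0.01, 0], [0, 0, 0]]

```text
time_s: 15.35
tool_pos: [0.562, 0.0805, 0.1069]
ee_rot: [0.0, 0.084, 0.996, 0.001]
ft_force: [0.4, 6.4, 1.1]
width: 0.004
grasp_force: 3.0
```

Emit:
arm_command:
  series:
    - [[0, -0.01, 0], [0, 0, 0]]
    - [[0, -0.01, 0], [0, 0, 0]]
    - [[0, -0.01, 0], [0, 0, 0]]

```text
time_s: 15.6
tool_pos: [0.5618, 0.0794, 0.1069]
ee_rot: [0.0, 0.084, 0.996, 0.001]
ft_force: [0.2, 7.0, -0.3]
width: 0.008
grasp_force: 3.6
```

Contact: the push rose from 6 to 7.2 N. I continue with finer steps.

Emit:
arm_command:
  series:
    - [[0, -0.01, 0], [0, 0, 0]]
    - [[0, 0, 0], [0, 0, 0]]
    - [[0, 0, 0], [0, 0, 0]]

```text
time_s: 15.85
tool_pos: [0.5618, 0.0793, 0.1069]
ee_rot: [0.0, 0.084, 0.996, 0.001]
ft_force: [0.2, 7.2, -0.6]
width: 0.004
grasp_force: 3.5
```

Emit:
arm_command:
  series:
    - [[0, -0.01, 0], [0, 0, 0]]
    - [[0, -0.01, 0], [0, 0, 0]]
    - [[0, 0, 0], [0, 0, 0]]

```text
time_s: 16.1
tool_pos: [0.5617, 0.079, 0.1069]
ee_rot: [0.0, 0.084, 0.996, 0.001]
ft_force: [1.0, 8.5, 0.3]
width: 0.006
grasp_force: 4.2
```

Emit:
arm_command:
  series:
    - [[0, -0.01, 0], [0, 0, 0]]
    - [[0, -0.01, 0], [0, 0, 0]]
    - [[0, 0, 0], [0, 0, 0]]

```text
time_s: 16.35
tool_pos: [0.5617, 0.0787, 0.1069]
ee_rot: [0.0, 0.084, 0.996, 0.001]
ft_force: [1.9, 9.9, -0.2]
width: 0.002
grasp_force: 4.9
```

Emit:
arm_command:
  series:
    - [[0, -0.01, 0], [0, 0, 0]]
    - [[0, -0.01, 0], [0, 0, 0]]
    - [[0, 0, 0], [0, 0, 0]]
    - [[0, 0, 0], [0, 0, 0]]
    - [[0, 0, 0], [0, 0, 0]]

```text
time_s: 16.77
tool_pos: [0.5616, 0.0785, 0.1069]
ee_rot: [0.0, 0.084, 0.997, 0.002]
ft_force: [2.2, 11.2, -0.7]
width: 0.006
grasp_force: 5.6
```

The gasket now presses with about 5 N. I let go by backing off and lifting.

Emit:
arm_command:
  series:
    - [[0, 0.1, 0], [0, 0, 0]]
    - [[0, 0.2, 0], [0, 0, 0]]
    - [[0, 0.3, 0], [0, 0, 0]]
    - [[0, 0, 0], [0, 0, 0]]
    - [[0, 0, -0.6], [0, 0, 0]]
    - [[0, 0, -1], [0, 0, 0]]
    - [[0, 0.8, -1], [0, 0, 0]]
    - [[0, 0.9, 0], [0, 0, 0]]
    - [[0, 0.9, 0], [0, 0, 0]]
    - [[0, 0.9, 0], [0, 0, 0]]
    - [[0, 0, 0], [0, 0, 0]]
    - [[0, 0, 0], [0, 0, 0]]

```text
time_s: 17.77
tool_pos: [0.5873, 0.2339, 0.2025]
ee_rot: [-0.0, 0.083, 0.997, -0.0]
ft_force: [-0.0, -0.6, 0.5]
width: 0.002
grasp_force: 0.0
```

Run:
```python
from h import *
feel(); c=read_camera('top')
cv2.imwrite("pics/c5.png",cv2.resize(c["pixels"][130:270,90:420],None,fx=2.4,fy=2.4,interpolation=cv2.INTER_CUBIC)[:,:,::-1])
```

```text
t 17.7667 y along case 0.13145 push N -0.64 all [-0.  -0.6  0.5] z 0.2025 w 0.0021258430654562677
```

View pics/c5.png

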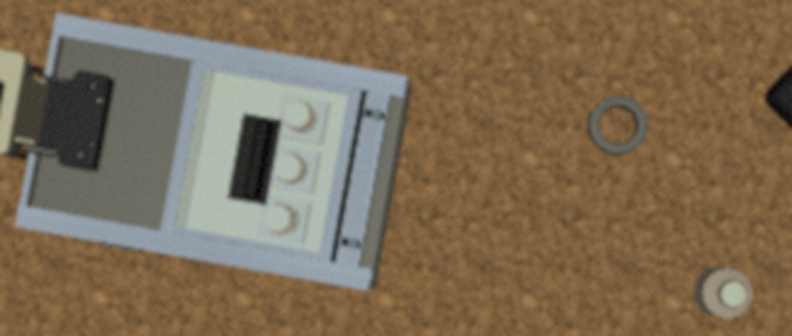

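The hatch is shut against the gasket line (crop x≈350). All three vials are in a row under the pane, the tape (617,125) and bottle (725,293) have not moved, and the robot is clear.

```bash
python3 -c "
from cell import job
print(job.job_done())"
```

```text
the job is handed in; nothing more can be done
None
```

The vial stands in the empty holder, level with its neighbours. The hatch is shut, with the gasket pressing at about 5 N by feel. The arm is clear and the job is handed in; no verdict came back.

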